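# Hang the tamper in its spring-clip holder

### The job

The washed tamper stands handle-down in the narrow wooden drying cup. Lift it out and put it away handle-first through the ring of the steel tamper holder, feeling for the hole because the ring is never quite where it should be, and press it gently past the spring clip until its steel base is fully home on the ring; only then let go. Keep it upright in its handle-down way, do not drop or force it, and leave the timer, the black distributor and the shot glass alone.

Things in the scene. Friction and masses are not known exactly. Their poses are not given: they have to be found in the camera images.
- tamper: Tamper upside down: steel base disc up, black knob handle down; 106 mm long, 0.4 to 0.6 kg, round. Origin: centre of the base's flat face, now its topmost point; own z points down to the knob. Steel rim 58 mm across from 1 to 16 mm below the origin: grip across it, about 8 mm below the origin. Then a shoulder cone narrows from 54 mm across at 19 mm to 20 mm across at 30 mm below the origin.
- tamper_knob (a point): Fattest place of the tamper's handle, on its axis, 92 mm from the tamper's origin: 39 mm across. From the neck (23 mm across, 32 mm from the origin) the handle widens evenly to here; beyond, it is 34 mm across at 100 mm, 32 mm at 102 mm and ends in a low dome, 14 mm across at its end, 106 mm from the origin. Axes as the tamper.
- drying_cup: Fixed narrow dark wooden cup, outside 54 mm, inside 45 mm, 92 mm high, on a 72 mm foot disc 6 mm thick; origin at the centre of its underside, z up. The tamper hangs loosely in it by its shoulder, origin 22 mm above the rim, handle in the cup.
- holder: Steel tamper holder, fixed. Origin on the worktop under the nominal ring centre, z up. Foot plate 8 mm thick, x from -40 to +110 mm, 76 mm wide in y. Post of 16 mm diameter, 134 mm high, at x = +85 mm; an arm at 91 mm height runs from it to the ring along x. Beside the ring, fingers have room on the +y and -y sides, none on the +x side. The arm does not yield.
- holder_ring (a point): Nominal centre of the ring's flat upper rim, 105 mm high (height is true), axes as the holder. The arm was clamped by hand: the real centre lies anywhere within 15 mm along y and 9 mm along x, unmeasured. Ring: outside 53 mm, sharp hole 41.5 mm, 14 mm deep. The lower the knob end gets before it touches, the nearer it is: at e mm off-centre it touches where the knob's radius is 20.7 - e mm.
- holder_clip (a point): Nominal middle of the spring clip, 62 mm under the ring's upper rim (off like the ring): two sprung noses, about at +x and -x, 33 mm apart. The knob is pressed between them with about 10 N in all (its weight gives 4 to 6 N); the last 7 mm rub. Home: the shoulder rests on the rim, tamper origin 23 mm above the rim. Over 25 N between tamper and holder is forcing it.
- timer: White kitchen timer, 62 x 68 x 21 mm, origin at the centre of its underside; a bystander.
- distributor: Black round coffee distributor, 67 mm across, 38 mm high, origin at the centre of its underside; a bystander.
- shot_glass: Clear shot glass, 52 mm across, 62 mm high, origin at the centre of its underside; a bystander.
Mind the look-alikes: they are no part of the job. What is shaped like the tamper but turquoise is not meant.

How it is judged:
On the way, in this order (a step that is already met when the one before it is completed fails the run):
1. the tamper is lifted clear of the drying cup in the fingers (z of tamper in the frame of drying_cup above 0.202 m and contact force between the fingers and tamper above 1 N), for 0.1 s.
2. the tamper is fully home in the ring while the fingers still hold it (z of tamper in the frame of holder_ring below 0.0265 m and horizontal distance between tamper and holder_ring below 0.022 m and angle between tamper's own z axis and vertical above 3.05 rad and contact force between the fingers and tamper above 1 N), for 0.1 s.
At the end, for the whole second after the job is handed in: The tamper hangs at rest handle-down in the holder, its axis within 0.09 rad of plumb and within 22 mm of the nominal ring centre, its base face 18 to 26.5 mm above the ring's upper rim (home is 23 mm), released (z of tamper in the frame of holder_ring between 0.018 and 0.0265 m and horizontal distance between tamper and holder_ring below 0.022 m and angle between tamper's own z axis and vertical above 3.05 rad and linear speed of tamper below 0.02 m/s); the robot touches nothing.
It fails at once if the tamper is forced: more than 25 N between tamper and holder (contact force between tamper and holder above 25 N).
It fails at once if the tamper is tipped more than 0.5 rad from handle-down (angle between tamper's own z axis and vertical below 2.64 rad).
It fails at once if the timer, the distributor or the shot glass is moved by more than 15 mm (distance of any of timer, distributor, shot_glass from where it was at the start of the episode above 0.018 m).
It also fails if it takes over 64 s, if anything falls off the work surface, if the arm or the gripper's body presses on something with over 40 N, if the wrist force passes 120 N, or if a joint passes its speed limit or range.

### The arm

A 6-joint arm with a two-finger parallel gripper is mounted at the origin on a cart in front of the work surface, level with it; the furniture and walls round the work are solid. World frame = base frame: x ahead of the robot, y to its left, z up, the work surface at z = 0. Lengths are in m, angles in rad, forces in N, time in s.
With the tool pointing down it reaches from about 0.325 to 0.9 m from the base axis. Payload 3.5 kg.
Tool frame: the origin (TCP) lies at the very end of the fingers, on their centre line; the grasp point (between the pads) lies robot.tcp_to_grasp behind it (robot.tcp_to_grasp is the distance from the TCP to the grasp point, in m); z points along the fingers, y is the line along which they close (so a half turn about z gives the same grasp; the last joint's range is limited). The gripper opens to 85 mm and grips with 20 to 120 N. Pads are 22 mm wide; open, the fingers measure 114 mm over their backs; the gripper's body (76 mm by 85 mm) begins 54 mm behind the grasp point. The pads swing forward as they close: fully open they stand 13 mm farther back than shut.
Start: joints at [1.029, 0.276, -0.026, 1.268, 0, 1.467], TCP at [0.266, 0.566, 0.231] pointing down, gripper open.
Joint ranges: [-3.12, 3.12], [-0.85, 1.88], [-1.08, 1.24], [-1.95, 2.15], [-1.57, 1.53], [-3.14, 3.14]. Speed limits (rad/s): [2.57, 2.57, 3.14, 3.14, 3.14, 3.14].

### API

Orientations are given as a 3x3 rotation matrix whose columns are the frame's x, y, z axes.
In Python, from plant import robot gives the robot as it stands.
- The arm moves only by the shell command python3 -m crank 'ROWS' [FORCE]. ROWS is JSON, a list of rows, each an object of numbers: "dx", "dy", "dz": the shift along the tool's x, y, z in units of 2 cm (1.0 is 2 cm); "wx", "wy", "wz": the turn, a rotation vector about the tool's x, y, z in units of 0.15 rad (1.0 is 0.15 rad); "fingers": the opening in per cent of the stroke, from 0 (shut) to 100 (fully open). In form: [{"dx": .., "dy": .., "dz": .., "wx": .., "wy": .., "wz": .., "fingers": ..}, ...]. A call has 1 to 10 rows; each row shifts and turns the commanded pose from where the row before left it, along the tool's axes as they then stand; what a row does not reach is not made up. A row lasts 1/10 s, in which the tool goes at most 50 mm and 8.59 degrees, less where a joint would pass 70% of its speed; a pose out of reach is approached as far as the arm can. A call with a number of a shift or a turn outside -1 to 1 is refused whole. A call with a gripper value outside its range is refused whole. The fingers move at their own pace and stop on an object; FORCE is the grip in N (left out, the last holds). Time passes only in rows, so rows that do not move let the fingers close. It gives the time, the measured TCP pose, the force, the opening and the grip force at its end, in the units of the state.
- robot.observe(): the state, without advancing time (a new reading comes with each control period).
- robot.camera(name): name is "scene" or "top" or "wrist"; returns (picture, depth): 400x640x3 uint8, red, green, blue; 400x640 float32, m along the optical axis (not along the pixel's ray), 0 where there is no reading.
- robot.camera_info(name): a dict with "intrinsics" (3x3 intrinsics, pixels), "pose" (4x4, takes a point from camera to world coordinates). Camera axes: x right, y up, looking along -z (the intrinsics and any distortion apply to the point x, -y, -z); pixel columns grow to the right and rows downward; lengths in m; the calibration is good to about 2 mm. A picture is of the moment at which its call begins: read the wrist's pose just before it. camera_info takes no time and is no camera call; for the wrist camera it gives the pose at the moment of the call.
- robot.sign_off(): hands the job in; it is judged then, once.
The state is a dict: "time_s": time; "joint_pos": joint angles; "qd": joint speeds; "joint_efforts": joint torques, N m; "ee_pos": TCP position; "tool_rot": TCP orientation; "ft_force": force on the tool from outside, world axes, zero at the start; "moment": the same for the moment, N m; "opening": opening from 0.0 (shut) to 1.0 (fully open); "finger_force": force on a finger pad.
Only numpy, scipy, OpenCV 4.12 (cv2) and the standard library are available. Lean on these libraries where they do the work, as an engineer would, in place of code of your own. Each camera call takes 0.05 s, during which the arm holds its last target. There are 200 camera calls.

## Working session

There is one attempt and no reset: what is moved stays moved. The work goes in short steps, Python scripts to look and compute and a shell command to move; the robot and the scene stay as the last step left them, time stands still between calls to the robot, and variables do not carry over. Pictures are saved under pics/ and viewed, at most 10 in all, crops included, and the job is handed in when it is done.

```bash
ls; mkdir -p pics
python3 - <<'E'
from plant import robot
import cv2,numpy as np
s=robot.observe();print(s); print(robot.tcp_to_grasp)
for n in("scene","top"):
    im,d=robot.camera(n);cv2.imwrite(f"pics/{n}0.png",im[:,:,::-1]);np.savez(f"{n}0.npz",im=im,d=d,**robot.camera_info(n));print(n,robot.camera_info(n))
E
```

```text
pics
{'time_s': 0.0, 'joint_pos': array([ 1.02858738e+00,  2.77121463e-01, -2.79437626e-02,  1.26797965e+00,
        3.93235582e-05,  1.46742227e+00]), 'qd': array([-2.46924215e-04, -9.45185834e-04, -5.43265310e-05, -1.53805273e-03,
       -6.20453358e-04,  2.98967825e-04]), 'joint_efforts': array([-3.30551975e-04, -4.45505476e+01,  2.95203727e+01,  1.62557251e-02,
       -1.69130954e-04,  5.52278308e-06]), 'ee_pos': array([0.26512182, 0.56509784, 0.23013723]), 'tool_rot': array([[-9.05247134e-01,  4.24883750e-01, -1.19399789e-03],
       [ 4.24885341e-01,  9.05245169e-01, -1.90574479e-03],
       [ 2.71140831e-04, -2.23248222e-03, -9.99997471e-01]]), 'ft_force': array([-0.17555961, -0.1993802 ,  0.04229759]), 'moment': array([0.02244071, 0.01064151, 0.02302599]), 'finger_force': 0.0, 'opening': 1.0005699335003204}
0.0187
scene {'intrinsics': array([[468.71412367,   0.        , 316.47529384],
       [  0.        , 468.71412367, 188.40367273],
       [  0.        ,   0.        ,   1.        ]]), 'pose': array([[ 0.65243724,  0.50003974, -0.56946107, -0.04203092],
       [-0.75783639,  0.43356718, -0.48754846, -0.60005978],
       [ 0.00310602,  0.7496531 ,  0.66182368,  0.82166227],
       [ 0.        ,  0.        ,  0.        ,  1.        ]])}
top {'intrinsics': array([[470.39664624,   0.        , 313.54553504],
       [  0.        , 470.39664624, 192.99686568],
       [  0.        ,   0.        ,   1.        ]]), 'pose': array([[ 0.02023647,  0.99562379, -0.0912346 ,  0.4832064 ],
       [-0.99973166,  0.01912178, -0.01307553, -0.07190845],
       [-0.01127374,  0.09147472,  0.99574358,  1.19865879],
       [ 0.        ,  0.        ,  0.        ,  1.        ]])}
```

View pics/scene0.png

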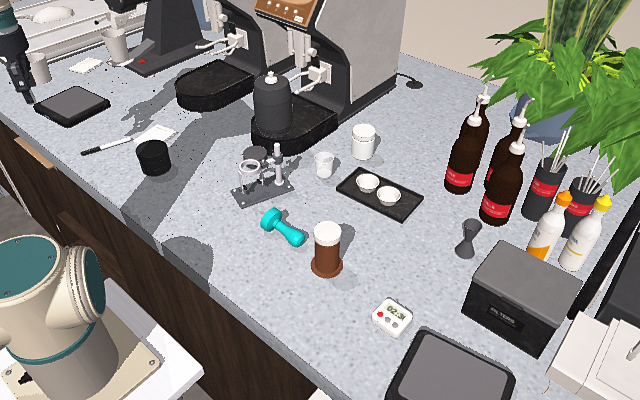

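View pics/top0.png

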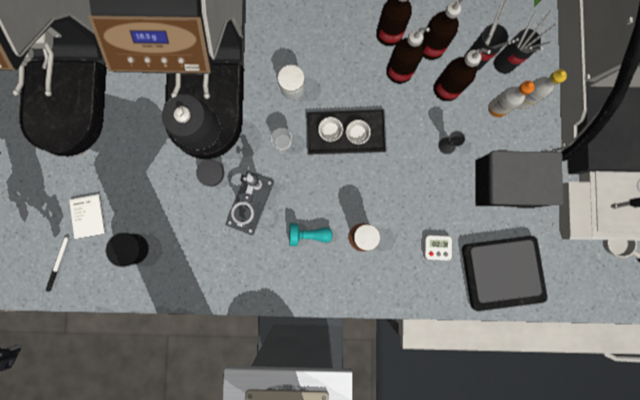

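The tamper (white base disc) stands in the cup at scene (327,235) / top (366,237). The holder's ring is at scene (250,172) / top (242,213), the post about top (252,183), and the turquoise look-alike lies between them. I'll measure these and zoom in on the holder.

```bash
cat > h.py <<'E'
import numpy as np,cv2
def load(n):
    z=np.load(n);return z['im'],z['d'],z['intrinsics'],z['pose']
def pts(d,K,T):
    v,u=np.indices(d.shape);P=np.stack([(u-K[0,2])/K[0,0]*d,-(v-K[1,2])/K[1,1]*d,-d],-1)
    return P@T[:3,:3].T+T[:3,3]
def ray(u,v,K,T,z):
    r=T[:3,:3]@np.array([(u-K[0,2])/K[0,0],-(v-K[1,2])/K[1,1],-1]);return T[:3,3]+r*(z-T[2,3])/r[2]
def proj(P,K,T):
    c=T[:3,:3].T@(np.array(P)-T[:3,3]);return K[0,2]-K[0,0]*c[0]/c[2],K[1,2]+K[1,1]*c[1]/c[2]
E
python3 - <<'E'
from h import *
for n,box in(("top0",(340,215,395,260)),("scene0",(305,210,350,290))):
    im,d,K,T=load(n+".npz");P=pts(d,K,T);x0,y0,x1,y1=box
    sub=P[y0:y1,x0:x1];i=im[y0:y1,x0:x1].astype(int)
    m=((i.min(-1)>185)&((i.max(-1)-i.min(-1))<30)).astype(np.uint8)
    _,L,S,C=cv2.connectedComponentsWithStats(m);k=1+S[1:,4].argmax();q=L==k
    print(n,S[k],C[k]+[x0,y0],"ray@.114",ray(*(C[k]+[x0,y0]),K,T,.114))
    pz=sub[q];pz=pz[np.isfinite(pz).all(-1)];print(np.median(pz,0),np.percentile(pz,[5,95],axis=0))
im,d,K,T=load("top0.npz");P=pts(d,K,T)
sub=P[165:240,215:285];m=(sub[...,2]>.004)
zs=sub[m][:,2];print(np.histogram(zs,bins=np.arange(0,.16,.01)))
for lo,hi in((.005,.012),(.08,.098),(.098,.11),(.12,.145)):
    q=sub[(sub[...,2]>lo)&(sub[...,2]<hi)];print(lo,hi,len(q),q.mean(0) if len(q) else 0,q.min(0) if len(q) else 0,q.max(0) if len(q) else 0)
a=cv2.resize(im[155:245,200:300],None,fx=6,fy=6,interpolation=cv2.INTER_CUBIC)
cv2.imwrite("pics/hold.png",a[:,:,::-1])
E
```

```text
top0 [ 15  11  25  24 485] [366.91958763 237.16494845] ray@.114 [ 0.4832563 -0.182094   0.114    ]
[ 0.48345157 -0.182128    0.11494272] [[ 0.46076243 -0.20524942  0.11136564]
 [ 0.5063111  -0.15898877  0.11808723]]
scene0 [   0    0   45   80 2233] [325.22794447 245.86654725] ray@.114 [ 0.44654559 -0.20547105  0.114     ]
[ 0.48773159 -0.17353683  0.0011909 ] [[ 0.42584158 -0.23517893 -0.00195889]
 [ 0.62579752 -0.05751965  0.1148302 ]]
(array([1182,  548,   28,   88,   72,    5,    1,    2,    6,  161,  254,
          8,    5,   38,    0]), array([0.  , 0.01, 0.02, 0.03, 0.04, 0.05, 0.06, 0.07, 0.08, 0.09, 0.1 ,
       0.11, 0.12, 0.13, 0.14, 0.15]))
0.005 0.012 1257 [0.56234748 0.10310731 0.0085485 ] [0.47091358 0.01598105 0.00500069] [0.6624399  0.19515591 0.01199338]
0.08 0.098 112 [0.58190081 0.09873251 0.09500033] [0.50560069 0.0760047  0.0831484 ] [0.62632901 0.12899417 0.0979327 ]
0.098 0.11 309 [0.55962327 0.10265203 0.10390301] [0.50769066 0.0758649  0.09800873] [0.62566929 0.13454842 0.10992546]
0.12 0.145 43 [0.61221902 0.08818362 0.13407734] [0.60553155 0.08141718 0.12027635] [0.61932426 0.09681774 0.13901008]
```

View pics/hold.png

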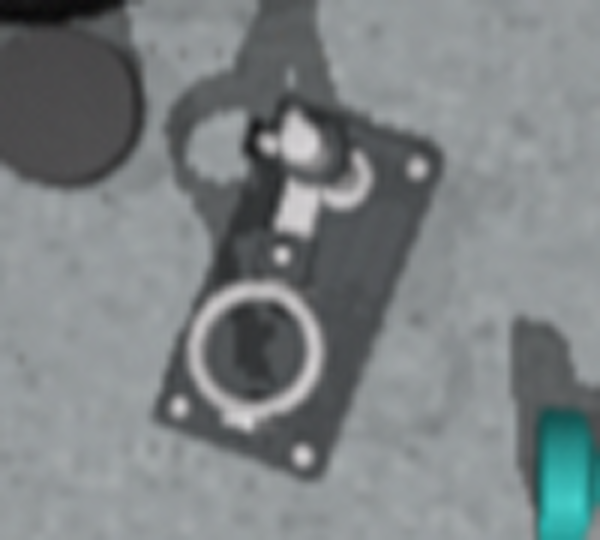

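The ring is directly visible (crop centre ≈(256,349)); the foot plate is rotated about 20°, and the dark distributor sits to the left of the post. Next I'll fit the ring centre and the plate frame.

Run:
```python
from h import *
im,d,K,T=load("top0.npz");P=pts(d,K,T)
# plate via depth-free corners: screws/corner crop pixels -> z=.008
c=lambda x,y,z:ray(200+x/6-.42,155+y/6-.42,K,T,z)
A,B,C,=c(155,418,.008),c(322,482,.008),c(442,150,.008)
D=c(283,95,.008)
print("corners",A[:2],B[:2],C[:2],D[:2],"w,l",np.linalg.norm(A-B),np.linalg.norm(B-C))
ex=((C-B)+(D-A));ex[2]=0;ex/=np.linalg.norm(ex);ey=np.array([-ex[1],ex[0],0])
ctr=(A+B+C+D)/4; O=ctr-.035*ex; print("ex",ex,"O nominal",O, "yaw",np.arctan2(ex[1],ex[0]))
post=c(298,138,.134);print("post top",post,"exp",O+.085*ex)
g=cv2.cvtColor(im,cv2.COLOR_RGB2GRAY)
big=cv2.resize(g[155:245,200:300],None,fx=6,fy=6,interpolation=cv2.INTER_CUBIC)
m=(big>150).astype(np.uint8);mm=np.zeros_like(m);cv2.circle(mm,(256,349),76,1,-1);m&=mm
cs,h=cv2.findContours(m,cv2.RETR_CCOMP,cv2.CHAIN_APPROX_NONE)
for q,hh in zip(cs,h[0]):
    if len(q)>150:
        (x,y),ax,an=cv2.fitEllipse(q);R=c(x,y,.105);print("ell",x,y,ax,hh[3],"world",R, "in holder",(R-O)@ex,(R-O)@ey,"diam",np.mean(ax)/6*(T[2,3]-.105)/K[0,0])
# rigs from scene camera
im,d,K,T=load("scene0.npz")
print("proj in scene of ring",proj(R,K,T),"tamper",proj([.4833,-.1821,.114],K,T))
g=im[140:215,220:310];cv2.imwrite("pics/sc_hold.png",cv2.resize(g,None,fx=7,fy=7,interpolation=cv2.INTER_CUBIC)[:,:,::-1])
s=im[205:290,290:365];cv2.imwrite("pics/sc_t.png",cv2.resize(s,None,fx=6,fy=6,interpolation=cv2.INTER_CUBIC)[:,:,::-1])
```

```text
corners [0.50857603 0.16523535] [0.48311344 0.09381167] [0.62469139 0.04721869] [0.64700572 0.11571063] w,l 0.07582668918849848 0.1490477207729295
ex [ 0.94582663 -0.32467213  0.        ] O nominal [0.53274271 0.11685761 0.008     ] yaw -0.3306650585972225
post top [0.61327981 0.08959016 0.134     ] exp [0.61313798 0.08926048 0.008     ]
ell 254.84454345703125 351.25140380859375 (129.996826171875, 138.08920288085938) -1 world [0.53313962 0.10803799 0.105     ] in holder 0.0032388860848640015 -0.00821296908119441 diam 0.051941031268354775
ell 254.44554138183594 350.1661071777344 (105.5865478515625, 110.6933822631836) 0 world [0.53355791 0.10820757 0.105     ] in holder 0.003579456655308017 -0.007916766111122908 diam 0.041903722668807354
proj in scene of ring (np.float64(249.70906559005687), np.float64(164.85318968400085)) tamper (np.float64(327.96167462013943), np.float64(230.19519498556392))
```

View pics/sc_hold.png

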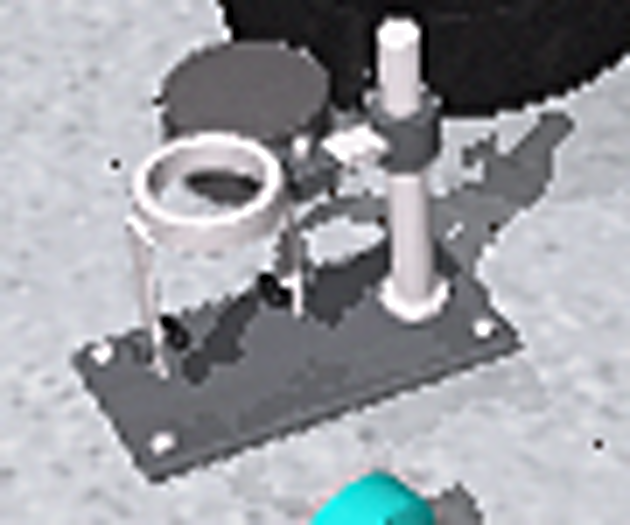

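Ring centre is about (0.5335, 0.108), confirmed by the scene view, where it projects to within 1 px. That is +3 mm in x and −8 mm in y in the holder frame. The tamper is at (0.4834, −0.182, 0.114). I'll move over the cup with tool y along holder y.

```bash
python3 -m crank '[{"wz":-0.73,"fingers":100},{"dx":-0.7,"dy":-1},{"dx":-0.7,"dy":-1},{"dx":-0.7,"dy":-1},{"dx":-0.7,"dy":-1},{"dx":-0.7,"dy":-1},{"dx":-0.7,"dy":-1},{"dx":-0.7,"dy":-1},{"dx":-0.7,"dy":-1},{"dx":-0.7,"dy":-1}]' 25
python3 -m crank '[{"dx":-0.7,"dy":-1},{"dx":-0.7,"dy":-1},{"dx":-0.7,"dy":-1},{"dx":-0.7,"dy":-1},{"dx":-0.7,"dy":-1},{"dx":-0.7,"dy":-1},{"dx":-0.7,"dy":-1},{"dx":-0.7,"dy":-1},{"dx":-0.7,"dy":-1},{"dx":-0.7,"dy":-1}]'
python3 -m crank '[{"dx":-0.7,"dy":-1},{"dx":-0.7,"dy":-1},{"dx":-0.7,"dy":-1},{"dx":-0.7,"dy":-1},{"dx":-0.7,"dy":-1},{"dx":-0.7,"dy":-1},{"dx":-0.7,"dy":-1},{"dx":-0.7,"dy":-1},{"dx":-0.7,"dy":-1},{"dx":-0.7,"dy":-1}]'
cat >> h.py <<'E'
def togo(x,y,z=None):
    from plant import robot
    s=robot.observe();d=np.array([x,y,s['ee_pos'][2] if z is None else z])-s['ee_pos']
    print("t %.2f"%s['time_s'],"tcp",s['ee_pos'].round(4),"tilt",s['tool_rot'][:,2].round(4),"yaw %.1f"%np.degrees(np.arctan2(*s['tool_rot'][1::-1,0])),"units",(s['tool_rot'].T@d/.02).round(3),"F",s['ft_force'].round(2),"ff",round(s['finger_force'],1),"op",round(s['opening'],3))
E
python3 -c "
from h import *;togo(.4834,-.182,.15)"
```

```text
t 0.10 tcp [0.2652 0.5652 0.2302] tilt [-0.001  -0.0018 -1.    ] yaw 154.9 units [-25.75  -29.175   4.068] F [-0.24 -0.38  0.  ] ff 0.0 op 0.999invalid input
invalid input
invalid input
```

```bash
python3 -m crank '[{"dx":0,"dy":0,"dz":0,"wx":0,"wy":0,"wz":-0.73,"fingers":100}]' 25; python3 -m crank '[{"dx":-0.7,"dy":-1,"dz":0,"wx":0,"wy":0,"wz":0,"fingers":100}]'
```

```text
time_s: 0.2
ee_pos: [0.2653, 0.5653, 0.2305]
tool_rot: [[-0.947, 0.321, -0.001], [0.321, 0.947, -0.001], [0.0, -0.002, -1.0]]
ft_force: [0.0, -0.4, 0.1]
opening: 0.998
finger_force: 0.0
time_s: 0.3
ee_pos: [0.2719, 0.5437, 0.2305]
tool_rot: [[-0.948, 0.32, -0.0], [0.32, 0.948, 0.001], [0.001, 0.0, -1.0]]
ft_force: [0.6, -0.8, 0.5]
opening: 0.999
finger_force: 0.0
```

All keys are required.

```bash
python3 -m crank '[{"dx":-0.7,"dy":-1,"dz":0,"wx":0,"wy":0,"wz":0,"fingers":100},{"dx":-0.7,"dy":-1,"dz":0,"wx":0,"wy":0,"wz":0,"fingers":100},{"dx":-0.7,"dy":-1,"dz":0,"wx":0,"wy":0,"wz":0,"fingers":100},{"dx":-0.7,"dy":-1,"dz":0,"wx":0,"wy":0,"wz":0,"fingers":100},{"dx":-0.7,"dy":-1,"dz":0,"wx":0,"wy":0,"wz":0,"fingers":100},{"dx":-0.7,"dy":-1,"dz":0,"wx":0,"wy":0,"wz":0,"fingers":100},{"dx":-0.7,"dy":-1,"dz":0,"wx":0,"wy":0,"wz":0,"fingers":100},{"dx":-0.7,"dy":-1,"dz":0,"wx":0,"wy":0,"wz":0,"fingers":100},{"dx":-0.7,"dy":-1,"dz":0,"wx":0,"wy":0,"wz":0,"fingers":100},{"dx":-0.7,"dy":-1,"dz":0,"wx":0,"wy":0,"wz":0,"fingers":100}]' >/dev/null
python3 -m crank '[{"dx":-0.7,"dy":-1,"dz":0,"wx":0,"wy":0,"wz":0,"fingers":100},{"dx":-0.7,"dy":-1,"dz":0,"wx":0,"wy":0,"wz":0,"fingers":100},{"dx":-0.7,"dy":-1,"dz":0,"wx":0,"wy":0,"wz":0,"fingers":100},{"dx":-0.7,"dy":-1,"dz":0,"wx":0,"wy":0,"wz":0,"fingers":100},{"dx":-0.7,"dy":-1,"dz":0,"wx":0,"wy":0,"wz":0,"fingers":100},{"dx":-0.7,"dy":-1,"dz":0,"wx":0,"wy":0,"wz":0,"fingers":100},{"dx":-0.7,"dy":-1,"dz":0,"wx":0,"wy":0,"wz":0,"fingers":100},{"dx":-0.7,"dy":-1,"dz":0,"wx":0,"wy":0,"wz":0,"fingers":100},{"dx":-0.7,"dy":-1,"dz":0,"wx":0,"wy":0,"wz":0,"fingers":100},{"dx":-0.7,"dy":-1,"dz":0,"wx":0,"wy":0,"wz":0,"fingers":100}]' >/dev/null
python3 -m crank '[{"dx":-0.7,"dy":-1,"dz":0,"wx":0,"wy":0,"wz":0,"fingers":100},{"dx":-0.7,"dy":-1,"dz":0,"wx":0,"wy":0,"wz":0,"fingers":100},{"dx":-0.7,"dy":-1,"dz":0,"wx":0,"wy":0,"wz":0,"fingers":100},{"dx":-0.7,"dy":-1,"dz":0,"wx":0,"wy":0,"wz":0,"fingers":100},{"dx":-0.7,"dy":-1,"dz":0,"wx":0,"wy":0,"wz":0,"fingers":100},{"dx":-0.7,"dy":-1,"dz":0,"wx":0,"wy":0,"wz":0,"fingers":100},{"dx":-0.7,"dy":-1,"dz":0,"wx":0,"wy":0,"wz":0,"fingers":100},{"dx":-0.7,"dy":-1,"dz":0,"wx":0,"wy":0,"wz":0,"fingers":100},{"dx":-0.7,"dy":-1,"dz":0,"wx":0,"wy":0,"wz":0,"fingers":100},{"dx":0,"dy":0,"dz":0,"wx":0,"wy":0,"wz":0,"fingers":100}]' >/dev/null
python3 -c "
from h import *;togo(.4834,-.182,.15)"
```

```text
t 3.30 tcp [ 0.4696 -0.14    0.2309] tilt [ 1.e-04 -8.e-04 -1.e+00] yaw 161.0 units [-1.333 -1.756  4.048] F [ 0.8   0.2  -0.97] ff 0.0 op 0.996
```

```bash
python3 -m crank '[{"dx":-0.67,"dy":-0.88,"dz":0,"wx":0,"wy":0,"wz":0,"fingers":100},{"dx":-0.67,"dy":-0.88,"dz":0,"wx":0,"wy":0,"wz":0,"fingers":100},{"dx":0,"dy":0,"dz":0.7,"wx":0,"wy":0,"wz":0,"fingers":100},{"dx":0,"dy":0,"dz":0,"wx":0,"wy":0,"wz":0,"fingers":100},{"dx":0,"dy":0,"dz":0,"wx":0,"wy":0,"wz":0,"fingers":100}]' >/dev/null
python3 - <<'E'
from h import *;from plant import robot
togo(.4834,-.182,.081)
K=robot.camera_info("wrist");im,d=robot.camera("wrist");T=K["pose"];K=K["intrinsics"]
cv2.imwrite("pics/w1.png",im[:,:,::-1]);P=pts(d,K,T)
m=(P[...,2]>.108)&(P[...,2]<.122)&(d>0)&(np.hypot(P[...,0]-.483,P[...,1]+.182)<.045)
m=m.astype(np.uint8);cs,_=cv2.findContours(m,cv2.RETR_EXTERNAL,cv2.CHAIN_APPROX_NONE)
c=max(cs,key=cv2.contourArea);e=cv2.fitEllipse(c);print(e,ray(*e[0],K,T,.1145),np.median(P[m>0],0),"diam",np.mean(e[1])*np.median(d[m>0])/K[0,0], "pred",proj([.4834,-.182,.114],K,T))
E
```

```text
t 3.80 tcp [ 0.4816 -0.1782  0.2162] tilt [-0.0028  0.0019 -1.    ] yaw 161.2 units [-0.17  -0.154  6.757] F [0.72 0.17 0.66] ff 0.0 op 1.002
((311.7838439941406, 199.06353759765625), (74.38021087646484, 76.37793731689453), 91.72737884521484) [ 0.47916071 -0.18157709  0.1145    ] [ 0.47955758 -0.18170145  0.11309455] diam 0.05645348370459907 pred (np.float64(313.0937936254991), np.float64(204.16457871229778))
```

View pics/w1.png

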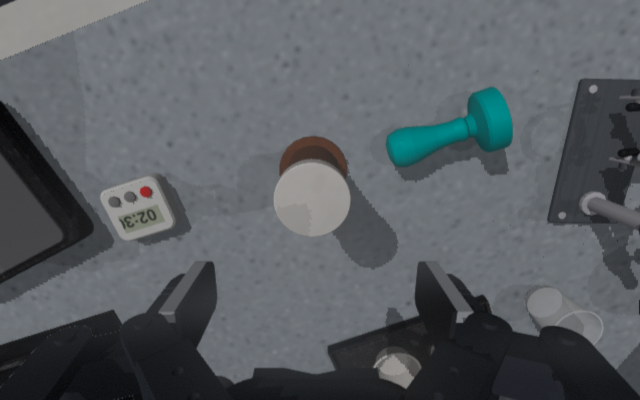

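The wrist view shows the tamper disc at (312,199), between the open fingers (190,300 and 440,295). Its x differs 4 mm from the top camera's, within the calibration tolerance, so I'll use the mean and descend.

```bash
python3 -m crank '[{"dx":-0.04,"dy":-0.17,"dz":1,"wx":0,"wy":0,"wz":0,"fingers":100},{"dx":0,"dy":0,"dz":1,"wx":0,"wy":0,"wz":0,"fingers":100},{"dx":0,"dy":0,"dz":1,"wx":0,"wy":0,"wz":0,"fingers":100},{"dx":0,"dy":0,"dz":1,"wx":0,"wy":0,"wz":0,"fingers":100},{"dx":0,"dy":0,"dz":1,"wx":0,"wy":0,"wz":0,"fingers":100},{"dx":0,"dy":0,"dz":0.7,"wx":0,"wy":0,"wz":0,"fingers":100},{"dx":0,"dy":0,"dz":0,"wx":0,"wy":0,"wz":0,"fingers":100},{"dx":0,"dy":0,"dz":0,"wx":0,"wy":0,"wz":0,"fingers":100}]'
python3 - <<'E'
from h import *;from plant import robot
togo(.4813,-.1818,.081)
im,d=robot.camera("wrist");cv2.imwrite("pics/w2.png",im[:,:,::-1])
E
```

```text
time_s: 4.65
ee_pos: [0.4826, -0.1827, 0.1037]
tool_rot: [[-0.947, 0.323, -0.0], [0.323, 0.947, 0.0], [0.0, 0.0, -1.0]]
ft_force: [0.4, -0.5, 0.2]
opening: 0.997
finger_force: 0.0
t 4.65 tcp [ 0.4826 -0.1827  0.1037] tilt [-0.e+00  1.e-04 -1.e+00] yaw 161.2 units [0.075 0.023 1.136] F [ 0.41 -0.51  0.21] ff 0.0 op 0.997
```

View pics/w2.png

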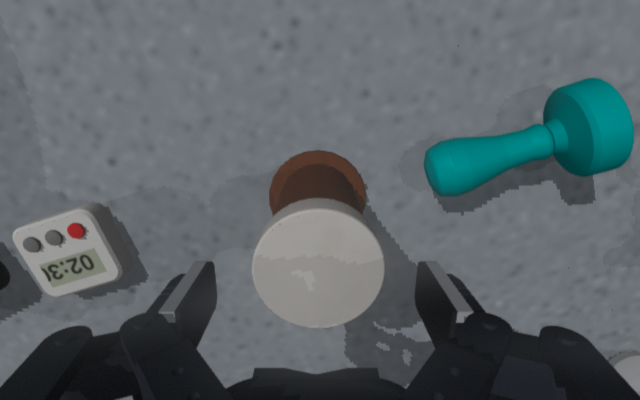

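The disc at (318,268) is centred between the pads. Going down and closing.

```bash
python3 -m crank '[{"dx":0.07,"dy":0.02,"dz":0.57,"wx":0,"wy":0,"wz":0,"fingers":100},{"dx":0,"dy":0,"dz":0.57,"wx":0,"wy":0,"wz":0,"fingers":100},{"dx":0,"dy":0,"dz":0,"wx":0,"wy":0,"wz":0,"fingers":100},{"dx":0,"dy":0,"dz":0,"wx":0,"wy":0,"wz":0,"fingers":80},{"dx":0,"dy":0,"dz":0,"wx":0,"wy":0,"wz":0,"fingers":50},{"dx":0,"dy":0,"dz":0,"wx":0,"wy":0,"wz":0,"fingers":40},{"dx":0,"dy":0,"dz":0,"wx":0,"wy":0,"wz":0,"fingers":40},{"dx":0,"dy":0,"dz":0,"wx":0,"wy":0,"wz":0,"fingers":40}]' 40
python3 -c "
from h import *;togo(.4813,-.1818,.081)"
```

```text
time_s: 5.5
ee_pos: [0.4818, -0.1821, 0.0812]
tool_rot: [[-0.946, 0.323, 0.001], [0.323, 0.946, 0.001], [-0.001, 0.001, -1.0]]
ft_force: [-1.5, 4.4, 4.9]
opening: 0.659
finger_force: 42.3
t 5.50 tcp [ 0.4818 -0.1821  0.0812] tilt [ 1.1e-03  6.0e-04 -1.0e+00] yaw 161.1 units [0.031 0.007 0.008] F [-1.48  4.42  4.94] ff 42.3 op 0.659
```

```bash
python3 -m crank '[{"dx":0,"dy":0,"dz":-0.3,"wx":0,"wy":0,"wz":0,"fingers":40},{"dx":0,"dy":0,"dz":-0.6,"wx":0,"wy":0,"wz":0,"fingers":40},{"dx":0,"dy":0,"dz":-0.8,"wx":0,"wy":0,"wz":0,"fingers":40},{"dx":0,"dy":0,"dz":-0.8,"wx":0,"wy":0,"wz":0,"fingers":40},{"dx":0,"dy":0,"dz":-0.8,"wx":0,"wy":0,"wz":0,"fingers":40},{"dx":0,"dy":0,"dz":-0.8,"wx":0,"wy":0,"wz":0,"fingers":40},{"dx":0,"dy":0,"dz":-0.8,"wx":0,"wy":0,"wz":0,"fingers":40},{"dx":0,"dy":0,"dz":-0.7,"wx":0,"wy":0,"wz":0,"fingers":40},{"dx":0,"dy":0,"dz":-0.4,"wx":0,"wy":0,"wz":0,"fingers":40},{"dx":0,"dy":0,"dz":0,"wx":0,"wy":0,"wz":0,"fingers":40}]'
python3 -m crank '[{"dx":0,"dy":0,"dz":0,"wx":0,"wy":0,"wz":0,"fingers":40},{"dx":0,"dy":0,"dz":0,"wx":0,"wy":0,"wz":0,"fingers":40},{"dx":0,"dy":0,"dz":0,"wx":0,"wy":0,"wz":0,"fingers":40}]'
python3 - <<'E'
from h import *;from plant import robot
togo(.5335,.1081)
inf=robot.camera_info("wrist");im,d=robot.camera("wrist");cv2.imwrite("pics/w3.png",im[:,:,::-1]);np.savez("w3.npz",im=im,d=d,**inf)
im,d,K,T=load("w3.npz");P=pts(d,K,T);t=robot.observe()['ee_pos']
m=((P[...,2]>.18)&(d>0)&(np.hypot(P[...,0]-t[0],P[...,1]-t[1])<.05)&(im.min(-1)>110)).astype(np.uint8)
cs,_=cv2.findContours(m,cv2.RETR_EXTERNAL,cv2.CHAIN_APPROX_NONE)
c=max(cs,key=cv2.contourArea);e=cv2.fitEllipse(c);q=P[m>0];print(e,np.median(q,0));z=np.median(q[:,2]);print("centre",ray(*e[0],K,T,z))
A=np.c_[q[:,:2],np.ones(len(q))];print("tilt of face",np.linalg.lstsq(A,q[:,2],rcond=None)[0])
inf=robot.camera_info("top");im,d=robot.camera("top");np.savez("top1.npz",im=im,d=d,**inf)
cv2.imwrite("pics/top1.png",im[:,:,::-1])
E
```

```text
time_s: 6.5
ee_pos: [0.4821, -0.183, 0.2018]
tool_rot: [[-0.946, 0.324, 0.002], [0.324, 0.946, -0.001], [-0.002, -0.001, -1.0]]
ft_force: [-0.4, 0.2, -5.3]
opening: 0.657
finger_force: 44.1
time_s: 6.8
ee_pos: [0.4807, -0.1821, 0.1995]
tool_rot: [[-0.946, 0.323, -0.002], [0.323, 0.946, 0.001], [0.002, 0.0, -1.0]]
ft_force: [0.4, 0.1, -4.5]
opening: 0.658
finger_force: 44.1
t 6.80 tcp [ 0.4807 -0.1821  0.1995] tilt [-1.8e-03  9.0e-04 -1.0e+00] yaw 161.1 units [2.1950e+00 1.4583e+01 8.0000e-03] F [ 0.4   0.08 -4.53] ff 44.1 op 0.658
((320.8494567871094, 284.7876281738281), (106.49604034423828, 161.92715454101562), 117.8989486694336) [ 0.47210625 -0.17817045  0.23122796]
centre [ 0.47230543 -0.17850099  0.23122796]
tilt of face [0.03220833 0.00463209 0.21654823]
```

View pics/w3.png

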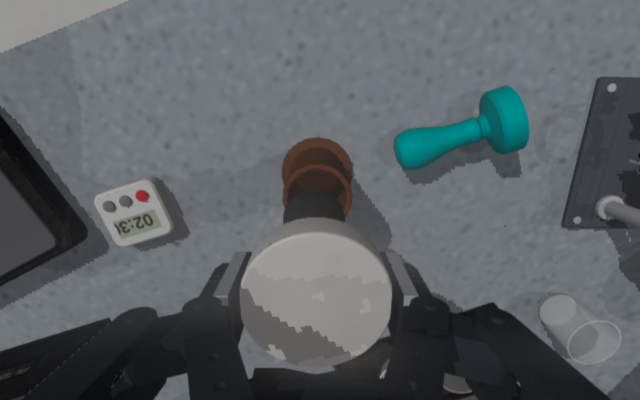

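The tamper is held square, its disc centred at about (316,296). I'll move to 7 cm short of the ring so the wrist camera sees tamper and ring in the same frame.

```bash
python3 -m crank '[{"dx":0.2,"dy":0.5,"dz":-0.3,"wx":0,"wy":0,"wz":0,"fingers":40},{"dx":0.2,"dy":1,"dz":-0.3,"wx":0,"wy":0,"wz":0,"fingers":40},{"dx":0.2,"dy":1,"dz":0,"wx":0,"wy":0,"wz":0,"fingers":40},{"dx":0.2,"dy":1,"dz":0,"wx":0,"wy":0,"wz":0,"fingers":40},{"dx":0.2,"dy":1,"dz":0,"wx":0,"wy":0,"wz":0,"fingers":40},{"dx":0.2,"dy":1,"dz":0,"wx":0,"wy":0,"wz":0,"fingers":40},{"dx":0.2,"dy":1,"dz":0,"wx":0,"wy":0,"wz":0,"fingers":40},{"dx":0.2,"dy":1,"dz":0,"wx":0,"wy":0,"wz":0,"fingers":40},{"dx":0.2,"dy":1,"dz":0,"wx":0,"wy":0,"wz":0,"fingers":40},{"dx":0.2,"dy":1,"dz":0,"wx":0,"wy":0,"wz":0,"fingers":40}]' > /dev/null
python3 -m crank '[{"dx":0.2,"dy":0.9,"dz":0,"wx":0,"wy":0,"wz":0,"fingers":40},{"dx":0,"dy":0.6,"dz":0,"wx":0,"wy":0,"wz":0,"fingers":40},{"dx":0,"dy":0,"dz":0,"wx":0,"wy":0,"wz":0,"fingers":40},{"dx":0,"dy":0,"dz":0,"wx":0,"wy":0,"wz":0,"fingers":40},{"dx":0,"dy":0,"dz":0,"wx":0,"wy":0,"wz":0,"fingers":40},{"dx":0,"dy":0,"dz":0,"wx":0,"wy":0,"wz":0,"fingers":40}]'
python3 - <<'E'
from h import *;from plant import robot
togo(.5335,.1081)
inf=robot.camera_info("wrist");im,d=robot.camera("wrist");cv2.imwrite("pics/w4.png",im[:,:,::-1]);np.savez("w4.npz",im=im,d=d,**inf)
im,d,K,T=load("w4.npz");print("pred ring",proj([.5335,.1081,.105],K,T))
im,d,K,T=load("w3.npz");c=ray(316,297,K,T,.2325);R=np.array([[-.946,.323],[.323,.946]]);print("disc rel tcp, tool axes mm",R@(c[:2]-[.4807,-.1821])*1e3)
E
```

```text
time_s: 8.5
ee_pos: [0.5108, 0.0394, 0.2125]
tool_rot: [[-0.946, 0.324, -0.0], [0.324, 0.946, -0.0], [0.0, -0.0, -1.0]]
ft_force: [-0.7, -0.5, -6.1]
opening: 0.657
finger_force: 44.4
t 8.50 tcp [0.5108 0.0394 0.2125] tilt [-2.e-04 -2.e-04 -1.e+00] yaw 161.1 units [ 4.000e-02  3.618e+00 -1.000e-03] F [-0.7  -0.45 -6.13] ff 44.4 op 0.657
pred ring (np.float64(412.2615713878476), np.float64(197.02022236406924))
disc rel tcp, tool axes mm [ 4.80509972 -1.07828828]
```

View pics/w4.png

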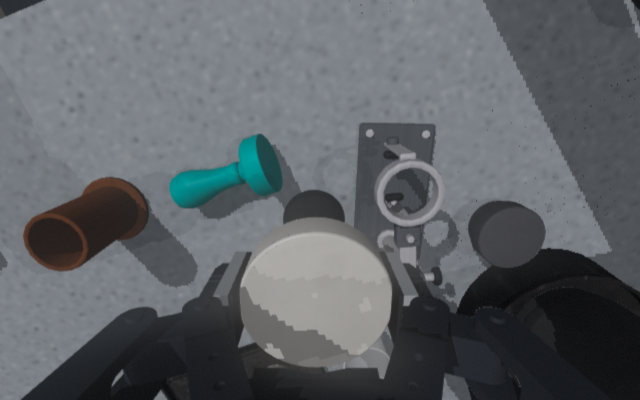

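The ring shows at about (409,193), the tamper disc at about (316,296) with its knob showing at (314,208). I'll compute the relative offset within the wrist view and compare it with the top camera's.

Run:
```python
from h import *
im,d,K,T=load("w4.npz");g=cv2.cvtColor(im,cv2.COLOR_RGB2GRAY);tcp=np.array([.5108,.0394]);R=np.array([[-.946,.324],[.324,.946]])
big=cv2.resize(g[145:240,365:455],None,fx=6,fy=6,interpolation=cv2.INTER_CUBIC)
for th in(130,140,150):
    m=(big>th).astype(np.uint8);mm=np.zeros_like(m);cv2.circle(mm,(264,285),225,1,-1);m&=mm
    m=cv2.morphologyEx(m,cv2.MORPH_OPEN,np.ones((5,5)))
    cs,h=cv2.findContours(m,cv2.RETR_CCOMP,cv2.CHAIN_APPROX_NONE)
    for q,hh in zip(cs,h[0]):
        if cv2.contourArea(q)>40000:
            q=cv2.convexHull(q) if hh[3]>=0 else q
            e=cv2.fitEllipse(q);u,v=365+e[0][0]/6-.42,145+e[0][1]/6-.42;w=ray(u,v,K,T,.105)
            print(th,"hole" if hh[3]>=0 else "outer",round(u,1),round(v,1),np.array(e[1])/6,"world",w.round(4))
# disc face: extreme columns & bottom edge by projecting a model circle centre: use widest row
row=[];hsv=cv2.cvtColor(im,cv2.COLOR_RGB2HSV)
m=((d>0)&(d<np.median(d[270:320,290:340])*1.12)&(g>95)).astype(np.uint8);m[:215]=0;m[:, :225]=0;m[:,405:]=0
for v in range(230,372,10):
    c=np.flatnonzero(m[v]);print(v,c.min() if len(c) else 0,c.max() if len(c) else 0,end=' | ')
P=pts(d,K,T);print("\nface z",np.median(P[280:320,290:340,2]))
for z in(.2445,):
    for dx in(0,.003,.006):
        c=np.array([*(tcp+R.T@[dx,0]),z]);pp=[proj(c+.0285*np.array([np.cos(a),np.sin(a),0]),K,T) for a in np.linspace(0,6.28,200)];pp=np.array(pp);print(dx,"u",pp[:,0].min(),pp[:,0].max(),"v",pp[:,1].min(),pp[:,1].max())
a=cv2.resize(im[200:375,225:405],None,fx=3,fy=3);cv2.imwrite("pics/w4c.png",a[:,:,::-1])
```

```text
130 outer 410.5 192.8 [62.93972778 69.39266968] world [0.5298 0.1077 0.105 ]
130 hole 410.2 193.1 [52.18222555 57.65270996] world [0.5299 0.1074 0.105 ]
140 outer 410.0 192.7 [61.84822591 67.71864827] world [0.5296 0.1073 0.105 ]
140 hole 410.1 192.8 [53.71101379 58.48445129] world [0.5297 0.1074 0.105 ]
230 274 355 | 240 262 364 | 250 254 372 | 260 231 400 | 270 226 404 | 280 225 404 | 290 225 404 | 300 240 404 | 310 241 390 | 320 243 388 | 330 246 384 | 340 254 377 | 350 264 366 | 360 283 349 | 370 0 0 | 
face z 0.24432722291865305
0 u 242.39076453460532 395.53328876385433 v 236.33535274695834 368.66552262917673
0.003 u 241.8795601996309 396.10314221108786 v 228.32223473324729 362.52653476494834
0.006 u 241.36109373392435 396.6811047692687 v 220.18756535333867 356.3061537820737
```

View pics/w4c.png

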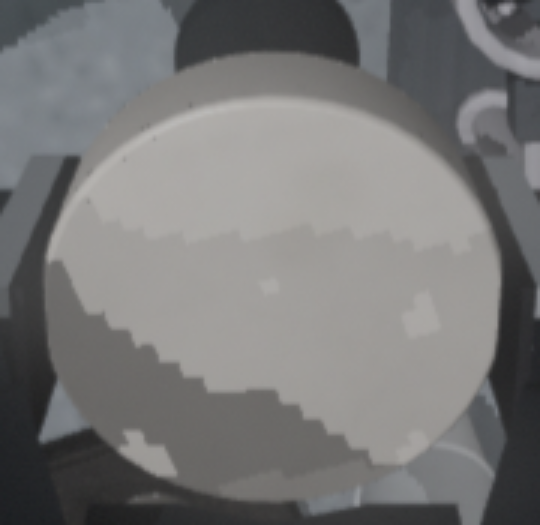

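Wrist-relative target TCP is (0.5313, 0.1082) and the top-camera one (0.5319, 0.1080), so they agree. Moving over the ring and down to just above it.

```bash
python3 -m crank '[{"dx":0.12,"dy":0.8,"dz":0,"wx":0,"wy":0,"wz":0,"fingers":40},{"dx":0,"dy":0.9,"dz":0,"wx":0,"wy":0,"wz":0,"fingers":40},{"dx":0,"dy":0.9,"dz":0,"wx":0,"wy":0,"wz":0,"fingers":40},{"dx":0,"dy":0.7,"dz":0,"wx":0,"wy":0,"wz":0,"fingers":40},{"dx":0,"dy":0.28,"dz":0.4,"wx":0,"wy":0,"wz":0,"fingers":40},{"dx":0,"dy":0,"dz":0.5,"wx":0,"wy":0,"wz":0,"fingers":40},{"dx":0,"dy":0,"dz":0.4,"wx":0,"wy":0,"wz":0,"fingers":40},{"dx":0,"dy":0,"dz":0.2,"wx":0,"wy":0,"wz":0,"fingers":40},{"dx":0,"dy":0,"dz":0,"wx":0,"wy":0,"wz":0,"fingers":40},{"dx":0,"dy":0,"dz":0,"wx":0,"wy":0,"wz":0,"fingers":40}]'
python3 -m crank '[{"dx":0,"dy":0,"dz":0,"wx":0,"wy":0,"wz":0,"fingers":40},{"dx":0,"dy":0,"dz":0,"wx":0,"wy":0,"wz":0,"fingers":40},{"dx":0,"dy":0,"dz":0,"wx":0,"wy":0,"wz":0,"fingers":40}]'
python3 -c "
from h import *;togo(.5317,.1080,.1642)"
```

```text
time_s: 9.55
ee_pos: [0.5317, 0.1081, 0.1824]
tool_rot: [[-0.946, 0.324, -0.0], [0.324, 0.946, -0.0], [0.0, -0.0, -1.0]]
ft_force: [0.3, 0.0, -5.5]
opening: 0.662
finger_force: 44.7
time_s: 9.85
ee_pos: [0.5321, 0.1085, 0.1829]
tool_rot: [[-0.946, 0.323, 0.001], [0.323, 0.946, 0.0], [-0.001, 0.0, -1.0]]
ft_force: [-0.4, -0.7, -5.0]
opening: 0.659
finger_force: 44.7
t 9.85 tcp [0.5321 0.1085 0.1829] tilt [ 8.e-04  0.e+00 -1.e+00] yaw 161.1 units [ 0.009 -0.03   0.937] F [-0.42 -0.71 -5.  ] ff 44.7 op 0.659
```

```bash
python3 -m crank '[{"dx":0,"dy":-0.03,"dz":0.1,"wx":0,"wy":0,"wz":0,"fingers":40},{"dx":0,"dy":0,"dz":0.1,"wx":0,"wy":0,"wz":0,"fingers":40},{"dx":0,"dy":0,"dz":0.1,"wx":0,"wy":0,"wz":0,"fingers":40},{"dx":0,"dy":0,"dz":0.1,"wx":0,"wy":0,"wz":0,"fingers":40}]'
python3 -m crank '[{"dx":0,"dy":0,"dz":0.05,"wx":0,"wy":0,"wz":0,"fingers":40},{"dx":0,"dy":0,"dz":0.05,"wx":0,"wy":0,"wz":0,"fingers":40}]'
```

```text
time_s: 10.25
ee_pos: [0.5315, 0.108, 0.1742]
tool_rot: [[-0.946, 0.323, -0.0], [0.323, 0.946, -0.0], [0.0, -0.0, -1.0]]
ft_force: [0.3, 0.5, -6.1]
opening: 0.66
finger_force: 44.7
time_s: 10.45
ee_pos: [0.5315, 0.108, 0.1723]
tool_rot: [[-0.946, 0.323, -0.0], [0.323, 0.946, 0.0], [0.0, -0.0, -1.0]]
ft_force: [-0.6, -0.1, -5.0]
opening: 0.658
finger_force: 44.7
```

```bash
python3 -m crank '[{"dx":0,"dy":0,"dz":0.05,"wx":0,"wy":0,"wz":0,"fingers":40},{"dx":0,"dy":0,"dz":0.05,"wx":0,"wy":0,"wz":0,"fingers":40}]'
```

```text
time_s: 10.65
ee_pos: [0.5316, 0.108, 0.1705]
tool_rot: [[-0.946, 0.323, 0.0], [0.323, 0.946, 0.0], [-0.0, 0.0, -1.0]]
ft_force: [-0.1, 0.5, -4.7]
opening: 0.658
finger_force: 44.7
```

```bash
python3 -m crank '[{"dx":0,"dy":0,"dz":0.05,"wx":0,"wy":0,"wz":0,"fingers":40},{"dx":0,"dy":0,"dz":0.05,"wx":0,"wy":0,"wz":0,"fingers":40}]'
```

```text
time_s: 10.85
ee_pos: [0.5316, 0.1079, 0.1685]
tool_rot: [[-0.946, 0.323, 0.0], [0.323, 0.946, 0.0], [-0.0, 0.0, -1.0]]
ft_force: [-0.2, 0.1, -5.0]
opening: 0.658
finger_force: 44.7
```

```bash
python3 -m crank '[{"dx":0,"dy":0,"dz":0.05,"wx":0,"wy":0,"wz":0,"fingers":40},{"dx":0,"dy":0,"dz":0.04,"wx":0,"wy":0,"wz":0,"fingers":40}]'
```

```text
time_s: 11.05
ee_pos: [0.5315, 0.108, 0.1666]
tool_rot: [[-0.946, 0.323, -0.0], [0.323, 0.946, 0.0], [0.0, -0.0, -1.0]]
ft_force: [-0.2, -0.5, -5.5]
opening: 0.66
finger_force: 44.7
```

```bash
python3 -m crank '[{"dx":0,"dy":0,"dz":0.04,"wx":0,"wy":0,"wz":0,"fingers":40},{"dx":0,"dy":0,"dz":0.03,"wx":0,"wy":0,"wz":0,"fingers":40}]'
```

```text
time_s: 11.25
ee_pos: [0.5317, 0.108, 0.1653]
tool_rot: [[-0.946, 0.323, 0.0], [0.323, 0.946, 0.0], [-0.0, 0.0, -1.0]]
ft_force: [-0.2, -0.7, -4.6]
opening: 0.663
finger_force: 44.7
```

```bash
python3 -m crank '[{"dx":0,"dy":0,"dz":0.04,"wx":0,"wy":0,"wz":0,"fingers":40},{"dx":0,"dy":0,"dz":0.04,"wx":0,"wy":0,"wz":0,"fingers":40}]'
```

```text
time_s: 11.45
ee_pos: [0.5318, 0.1081, 0.1639]
tool_rot: [[-0.946, 0.323, 0.001], [0.323, 0.946, 0.001], [-0.0, 0.001, -1.0]]
ft_force: [-0.2, -0.4, -4.1]
opening: 0.66
finger_force: 44.7
```

```bash
python3 -m crank '[{"dx":0,"dy":0,"dz":0.04,"wx":0,"wy":0,"wz":0,"fingers":40},{"dx":0,"dy":0,"dz":0.04,"wx":0,"wy":0,"wz":0,"fingers":40}]'
```

```text
time_s: 11.65
ee_pos: [0.5319, 0.1082, 0.1622]
tool_rot: [[-0.946, 0.323, 0.001], [0.323, 0.946, 0.001], [-0.0, 0.001, -1.0]]
ft_force: [1.4, 1.5, -4.9]
opening: 0.663
finger_force: 44.8
```

```bash
python3 -m crank '[{"dx":0,"dy":0,"dz":0.05,"wx":0,"wy":0,"wz":0,"fingers":40},{"dx":0,"dy":0,"dz":0.05,"wx":0,"wy":0,"wz":0,"fingers":40}]'
```

```text
time_s: 11.85
ee_pos: [0.5318, 0.1082, 0.1602]
tool_rot: [[-0.946, 0.323, 0.001], [0.323, 0.946, 0.001], [-0.0, 0.001, -1.0]]
ft_force: [1.5, 1.0, -4.9]
opening: 0.658
finger_force: 44.8
```

The knob is in the hole with a light side touch (+x, +y). I'll ease that way and continue through the ring.

```bash
python3 -m crank '[{"dx":-0.01,"dy":0.02,"dz":0.05,"wx":0,"wy":0,"wz":0,"fingers":40},{"dx":0,"dy":0,"dz":0.06,"wx":0,"wy":0,"wz":0,"fingers":40},{"dx":0,"dy":0,"dz":0.06,"wx":0,"wy":0,"wz":0,"fingers":40},{"dx":0,"dy":0,"dz":0.06,"wx":0,"wy":0,"wz":0,"fingers":40}]'
```

```text
time_s: 12.25
ee_pos: [0.5319, 0.1083, 0.1554]
tool_rot: [[-0.946, 0.323, -0.0], [0.323, 0.946, -0.0], [0.0, -0.0, -1.0]]
ft_force: [0.8, 0.7, -4.0]
opening: 0.661
finger_force: 44.7
```

```bash
python3 -m crank '[{"dx":0,"dy":0,"dz":0.07,"wx":0,"wy":0,"wz":0,"fingers":40},{"dx":0,"dy":0,"dz":0.07,"wx":0,"wy":0,"wz":0,"fingers":40},{"dx":0,"dy":0,"dz":0.07,"wx":0,"wy":0,"wz":0,"fingers":40},{"dx":0,"dy":0,"dz":0.07,"wx":0,"wy":0,"wz":0,"fingers":40},{"dx":0,"dy":0,"dz":0.07,"wx":0,"wy":0,"wz":0,"fingers":40}]'
```

```text
time_s: 12.75
ee_pos: [0.5318, 0.1081, 0.1483]
tool_rot: [[-0.946, 0.323, -0.0], [0.323, 0.946, -0.0], [0.0, -0.0, -1.0]]
ft_force: [-0.8, 0.4, -5.1]
opening: 0.662
finger_force: 44.7
```

```bash
python3 -m crank '[{"dx":0,"dy":0,"dz":0.1,"wx":0,"wy":0,"wz":0,"fingers":40},{"dx":0,"dy":0,"dz":0.1,"wx":0,"wy":0,"wz":0,"fingers":40},{"dx":0,"dy":0,"dz":0.1,"wx":0,"wy":0,"wz":0,"fingers":40},{"dx":0,"dy":0,"dz":0.1,"wx":0,"wy":0,"wz":0,"fingers":40},{"dx":0,"dy":0,"dz":0.1,"wx":0,"wy":0,"wz":0,"fingers":40}]'
```

```text
time_s: 13.25
ee_pos: [0.5318, 0.1082, 0.1382]
tool_rot: [[-0.946, 0.323, -0.0], [0.323, 0.946, -0.0], [0.0, -0.0, -1.0]]
ft_force: [0.2, 0.5, -5.0]
opening: 0.662
finger_force: 44.7
```

```bash
python3 -m crank '[{"dx":0,"dy":0,"dz":0.1,"wx":0,"wy":0,"wz":0,"fingers":40},{"dx":0,"dy":0,"dz":0.1,"wx":0,"wy":0,"wz":0,"fingers":40},{"dx":0,"dy":0,"dz":0.1,"wx":0,"wy":0,"wz":0,"fingers":40},{"dx":0,"dy":0,"dz":0.1,"wx":0,"wy":0,"wz":0,"fingers":40},{"dx":0,"dy":0,"dz":0.1,"wx":0,"wy":0,"wz":0,"fingers":40},{"dx":0,"dy":0,"dz":0.1,"wx":0,"wy":0,"wz":0,"fingers":40},{"dx":0,"dy":0,"dz":0.1,"wx":0,"wy":0,"wz":0,"fingers":40},{"dx":0,"dy":0,"dz":0.1,"wx":0,"wy":0,"wz":0,"fingers":40},{"dx":0,"dy":0,"dz":0.1,"wx":0,"wy":0,"wz":0,"fingers":40},{"dx":0,"dy":0,"dz":0.1,"wx":0,"wy":0,"wz":0,"fingers":40}]'
```

```text
time_s: 14.25
ee_pos: [0.5319, 0.1083, 0.1183]
tool_rot: [[-0.946, 0.323, -0.0], [0.323, 0.946, -0.0], [0.0, -0.0, -1.0]]
ft_force: [-0.2, 1.0, -6.3]
opening: 0.658
finger_force: 44.7
```

```bash
python3 -m crank '[{"dx":0,"dy":0,"dz":0.06,"wx":0,"wy":0,"wz":0,"fingers":40},{"dx":0,"dy":0,"dz":0.06,"wx":0,"wy":0,"wz":0,"fingers":40},{"dx":0,"dy":0,"dz":0.06,"wx":0,"wy":0,"wz":0,"fingers":40},{"dx":0,"dy":0,"dz":0.06,"wx":0,"wy":0,"wz":0,"fingers":40}]'
```

```text
time_s: 14.65
ee_pos: [0.532, 0.1082, 0.1137]
tool_rot: [[-0.946, 0.323, 0.0], [0.323, 0.946, -0.0], [-0.0, -0.0, -1.0]]
ft_force: [0.6, 0.7, -5.1]
opening: 0.66
finger_force: 44.7
```

```bash
python3 -m crank '[{"dx":0,"dy":0,"dz":0.05,"wx":0,"wy":0,"wz":0,"fingers":40},{"dx":0,"dy":0,"dz":0.05,"wx":0,"wy":0,"wz":0,"fingers":40}]'
```

```text
time_s: 14.85
ee_pos: [0.532, 0.1083, 0.1117]
tool_rot: [[-0.946, 0.323, 0.0], [0.323, 0.946, 0.0], [-0.0, 0.0, -1.0]]
ft_force: [0.4, -0.5, -4.9]
opening: 0.657
finger_force: 44.7
```

```bash
python3 -m crank '[{"dx":0,"dy":0,"dz":0.05,"wx":0,"wy":0,"wz":0,"fingers":40},{"dx":0,"dy":0,"dz":0.05,"wx":0,"wy":0,"wz":0,"fingers":40}]'
```

```text
time_s: 15.05
ee_pos: [0.5322, 0.1083, 0.1098]
tool_rot: [[-0.946, 0.323, 0.001], [0.323, 0.946, 0.0], [-0.0, 0.0, -1.0]]
ft_force: [0.3, 0.3, -3.7]
opening: 0.66
finger_force: 44.8
```

```bash
python3 -m crank '[{"dx":0,"dy":0,"dz":0.05,"wx":0,"wy":0,"wz":0,"fingers":40},{"dx":0,"dy":0,"dz":0.05,"wx":0,"wy":0,"wz":0,"fingers":40}]'
```

```text
time_s: 15.25
ee_pos: [0.5323, 0.1083, 0.108]
tool_rot: [[-0.946, 0.323, 0.001], [0.323, 0.946, 0.0], [-0.001, 0.0, -1.0]]
ft_force: [0.7, -0.0, -2.2]
opening: 0.661
finger_force: 44.9
```

```bash
python3 -m crank '[{"dx":0,"dy":0,"dz":0.05,"wx":0,"wy":0,"wz":0,"fingers":40},{"dx":0,"dy":0,"dz":0.05,"wx":0,"wy":0,"wz":0,"fingers":40}]'
```

```text
time_s: 15.45
ee_pos: [0.5324, 0.1083, 0.1061]
tool_rot: [[-0.946, 0.323, 0.001], [0.323, 0.946, 0.0], [-0.001, 0.0, -1.0]]
ft_force: [-0.7, 0.6, -0.9]
opening: 0.662
finger_force: 45.0
```

```bash
python3 -m crank '[{"dx":0,"dy":0,"dz":0.05,"wx":0,"wy":0,"wz":0,"fingers":40},{"dx":0,"dy":0,"dz":0.05,"wx":0,"wy":0,"wz":0,"fingers":40}]'
```

```text
time_s: 15.65
ee_pos: [0.5324, 0.1083, 0.1041]
tool_rot: [[-0.946, 0.323, 0.001], [0.323, 0.946, 0.0], [-0.001, 0.0, -1.0]]
ft_force: [0.7, -0.0, -1.2]
opening: 0.66
finger_force: 45.1
```

```bash
python3 -m crank '[{"dx":0,"dy":0,"dz":0.05,"wx":0,"wy":0,"wz":0,"fingers":40},{"dx":0,"dy":0,"dz":0.05,"wx":0,"wy":0,"wz":0,"fingers":40}]'
```

```text
time_s: 15.85
ee_pos: [0.532, 0.1083, 0.1017]
tool_rot: [[-0.946, 0.323, 0.0], [0.323, 0.946, 0.0], [-0.0, 0.0, -1.0]]
ft_force: [0.7, 0.7, -2.8]
opening: 0.661
finger_force: 44.9
```

```bash
python3 -m crank '[{"dx":0,"dy":0,"dz":0.05,"wx":0,"wy":0,"wz":0,"fingers":40},{"dx":0,"dy":0,"dz":0.05,"wx":0,"wy":0,"wz":0,"fingers":40}]'
```

```text
time_s: 16.05
ee_pos: [0.5318, 0.1083, 0.0994]
tool_rot: [[-0.946, 0.323, -0.0], [0.323, 0.946, 0.0], [0.0, 0.0, -1.0]]
ft_force: [0.8, -0.6, -2.4]
opening: 0.658
finger_force: 44.9
```

```bash
python3 -m crank '[{"dx":0,"dy":0,"dz":0.04,"wx":0,"wy":0,"wz":0,"fingers":40},{"dx":0,"dy":0,"dz":0.03,"wx":0,"wy":0,"wz":0,"fingers":40}]'
```

```text
time_s: 16.25
ee_pos: [0.5318, 0.1082, 0.0981]
tool_rot: [[-0.946, 0.323, -0.0], [0.323, 0.946, -0.0], [0.0, -0.0, -1.0]]
ft_force: [0.6, 0.1, -2.8]
opening: 0.66
finger_force: 44.9
```

```bash
python3 -m crank '[{"dx":0,"dy":0,"dz":0.03,"wx":0,"wy":0,"wz":0,"fingers":40},{"dx":0,"dy":0,"dz":0.03,"wx":0,"wy":0,"wz":0,"fingers":40}]'
```

```text
time_s: 16.45
ee_pos: [0.5319, 0.1082, 0.097]
tool_rot: [[-0.946, 0.323, -0.0], [0.323, 0.946, -0.0], [0.0, -0.0, -1.0]]
ft_force: [1.5, -0.2, -2.0]
opening: 0.656
finger_force: 44.9
```

```bash
python3 -m crank '[{"dx":0,"dy":0,"dz":0.03,"wx":0,"wy":0,"wz":0,"fingers":40},{"dx":0,"dy":0,"dz":0.02,"wx":0,"wy":0,"wz":0,"fingers":40}]'
```

```text
time_s: 16.65
ee_pos: [0.5318, 0.1082, 0.096]
tool_rot: [[-0.946, 0.323, -0.0], [0.323, 0.946, -0.0], [0.0, -0.0, -1.0]]
ft_force: [1.0, -0.2, -3.1]
opening: 0.657
finger_force: 44.9
```

```bash
python3 -m crank '[{"dx":0,"dy":0,"dz":0.02,"wx":0,"wy":0,"wz":0,"fingers":40},{"dx":0,"dy":0,"dz":0.02,"wx":0,"wy":0,"wz":0,"fingers":40}]'
```

```text
time_s: 16.85
ee_pos: [0.5319, 0.1082, 0.0953]
tool_rot: [[-0.946, 0.323, -0.0], [0.323, 0.946, -0.0], [0.0, -0.0, -1.0]]
ft_force: [-0.1, -0.6, -3.5]
opening: 0.657
finger_force: 44.9
```

```bash
python3 -m crank '[{"dx":0,"dy":0,"dz":0.02,"wx":0,"wy":0,"wz":0,"fingers":40},{"dx":0,"dy":0,"dz":0.02,"wx":0,"wy":0,"wz":0,"fingers":40}]'
```

```text
time_s: 17.05
ee_pos: [0.532, 0.1082, 0.0947]
tool_rot: [[-0.946, 0.323, 0.0], [0.323, 0.946, -0.0], [-0.0, -0.0, -1.0]]
ft_force: [-0.1, -0.5, -0.9]
opening: 0.659
finger_force: 45.0
```

```bash
python3 -m crank '[{"dx":0,"dy":0,"dz":0.02,"wx":0,"wy":0,"wz":0,"fingers":40},{"dx":0,"dy":0,"dz":0,"wx":0,"wy":0,"wz":0,"fingers":40}]'
```

```text
time_s: 17.25
ee_pos: [0.5321, 0.1082, 0.0946]
tool_rot: [[-0.946, 0.323, 0.0], [0.323, 0.946, -0.0], [-0.0, -0.0, -1.0]]
ft_force: [-0.5, -1.0, 0.5]
opening: 0.66
finger_force: 45.2
```

```bash
python3 -m crank '[{"dx":0,"dy":0,"dz":0.02,"wx":0,"wy":0,"wz":0,"fingers":40},{"dx":0,"dy":0,"dz":0,"wx":0,"wy":0,"wz":0,"fingers":40}]'
```

```text
time_s: 17.45
ee_pos: [0.5321, 0.1082, 0.0943]
tool_rot: [[-0.946, 0.323, 0.001], [0.323, 0.946, -0.0], [-0.001, 0.0, -1.0]]
ft_force: [0.1, -0.3, 3.2]
opening: 0.66
finger_force: 45.4
```

The force now rises against a firm stop at the predicted home height, so the shoulder is seated. I'll hold briefly, then check the face height.

```bash
python3 -m crank '[{"dx":0,"dy":0,"dz":0,"wx":0,"wy":0,"wz":0,"fingers":40},{"dx":0,"dy":0,"dz":0,"wx":0,"wy":0,"wz":0,"fingers":40}]'
python3 - <<'E'
from h import *;from plant import robot
inf=robot.camera_info("wrist");im,d=robot.camera("wrist");P=pts(d,inf["intrinsics"],inf["pose"]);print("face z",np.median(P[280:320,290:340,2]),"(w4 at TCP .2125 read .2443)")
inf=robot.camera_info("scene");im,d=robot.camera("scene");cv2.imwrite("pics/s2.png",cv2.resize(im[90:230,170:330],None,fx=4,fy=4,interpolation=cv2.INTER_CUBIC)[:,:,::-1])
togo(.532,.108)
E
```

```text
time_s: 17.65
ee_pos: [0.5321, 0.1083, 0.0942]
tool_rot: [[-0.946, 0.323, 0.001], [0.323, 0.946, -0.0], [-0.001, 0.0, -1.0]]
ft_force: [-2.1, -1.3, 4.0]
opening: 0.656
finger_force: 45.4
face z 0.1260617459512739 (w4 at TCP .2125 read .2443)
t 17.75 tcp [0.5321 0.1082 0.0942] tilt [ 5.e-04 -1.e-04 -1.e+00] yaw 161.1 units [ 0.002 -0.014 -0.   ] F [-1.41 -0.8   5.62] ff 45.5 op 0.658
```

View pics/s2.png

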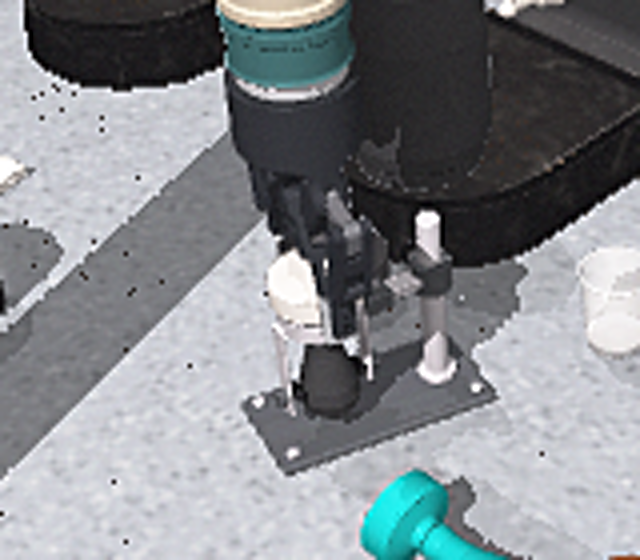

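The picture shows the tamper seated in the ring, base at about (300,290), knob through the clip at (330,385). Releasing and backing off upward.

```bash
python3 -m crank '[{"dx":0,"dy":0,"dz":-0.02,"wx":0,"wy":0,"wz":0,"fingers":62},{"dx":0,"dy":0,"dz":0,"wx":0,"wy":0,"wz":0,"fingers":75},{"dx":0,"dy":0,"dz":0,"wx":0,"wy":0,"wz":0,"fingers":100},{"dx":0,"dy":0,"dz":0,"wx":0,"wy":0,"wz":0,"fingers":100},{"dx":0,"dy":0,"dz":0,"wx":0,"wy":0,"wz":0,"fingers":100},{"dx":0,"dy":0,"dz":0,"wx":0,"wy":0,"wz":0,"fingers":100},{"dx":0,"dy":0,"dz":0,"wx":0,"wy":0,"wz":0,"fingers":100}]'
```

```text
time_s: 18.45
ee_pos: [0.5318, 0.1083, 0.094]
tool_rot: [[-0.946, 0.323, -0.0], [0.323, 0.946, 0.0], [0.0, -0.0, -1.0]]
ft_force: [-0.6, -0.3, -0.5]
opening: 1.004
finger_force: 0.0
```

```bash
python3 -m crank '[{"dx":0,"dy":0,"dz":-0.3,"wx":0,"wy":0,"wz":0,"fingers":100},{"dx":0,"dy":0,"dz":-0.6,"wx":0,"wy":0,"wz":0,"fingers":100},{"dx":0,"dy":0,"dz":-0.8,"wx":0,"wy":0,"wz":0,"fingers":100},{"dx":0,"dy":0,"dz":-1,"wx":0,"wy":0,"wz":0,"fingers":100},{"dx":0,"dy":0,"dz":-1,"wx":0,"wy":0,"wz":0,"fingers":100},{"dx":0,"dy":0,"dz":-1,"wx":0,"wy":0,"wz":0,"fingers":100},{"dx":0,"dy":0,"dz":-1,"wx":0,"wy":0,"wz":0,"fingers":100},{"dx":0,"dy":0,"dz":0,"wx":0,"wy":0,"wz":0,"fingers":100},{"dx":0,"dy":0,"dz":0,"wx":0,"wy":0,"wz":0,"fingers":100},{"dx":0,"dy":0,"dz":0,"wx":0,"wy":0,"wz":0,"fingers":100}]'
python3 - <<'E'
from h import *;from plant import robot
inf=robot.camera_info("wrist");im,d=robot.camera("wrist");P=pts(d,inf["intrinsics"],inf["pose"])
m=(P[...,2]>.115)&(P[...,2]<.14)&(d>0)&(np.hypot(P[...,0]-.53,P[...,1]-.108)<.035)
q=P[m];A=np.c_[q[:,:2],np.ones(len(q))];print(m.sum(),np.median(q,0),"slope",np.linalg.lstsq(A,q[:,2],rcond=None)[0][:2])
if abs(np.median(q[:,2])-.128)<.003: print(robot.sign_off())
E
```

```text
time_s: 19.45
ee_pos: [0.5312, 0.1082, 0.2073]
tool_rot: [[-0.946, 0.323, -0.001], [0.323, 0.946, -0.0], [0.001, -0.001, -1.0]]
ft_force: [1.0, -0.0, -0.4]
opening: 1.002
finger_force: 0.0
5488 [0.52909696 0.10806395 0.12634544] slope [ 0.02199022 -0.02233469]
the job is handed in; nothing more can be done
None
```

The tamper is home in the holder ring, released and standing plumb with its base face measured about 21 mm above the rim (home is 23 mm, accepted 18 to 26.5 mm); the job was handed in at about 19.5 s, and no verdict came back.

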